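Take a lid from the sprung dispenser and close the open jar

TASK

Take only the top lid off the spring-loaded lid dispenser, so that the next lid comes up into its place and stays there, and close the open stoneware jar with the lid you took: set it down on the jar's mouth, boss downwards, without dropping it, so that it lies flat with its boss inside the mouth. Leave the jar standing upright where it is.

Things in the scene. Friction and masses are not known exactly. Their poses are not given: they have to be found in the camera images.
- lid_top_mid (a point): Centre of the top lid's disc. Plain white stoneware lid, 120 g: round disc 62 mm across, 18 mm thick, with a boss 26 mm across sticking out 5 mm below its middle. The point lies 9 mm under the top face, 14 mm above the boss's bottom; z is the lid's axis, up. It starts on top of the stack, its disc from 1 mm below to 17 mm above the dispenser's rim; grip the disc from any side and lift straight up.
- lid_next_mid (a point): Centre of the disc of the next lid, identical to the top lid (same point and axes). It starts 23 mm below the top lid, inside the wire cage, a third lid below it. When the top lid is lifted off, the sprung stack rises 23 mm within a second and this lid stands where the top lid stood.
- dispenser_mouth (a point): Centre of the lid dispenser's rim, 92 mm above the worktop; z up. Fixed: round wooden foot 110 mm across, 14 mm thick; cage of eight upright steel wires with a round wire rim, 83 mm across outside, 71 mm inside. Three lids lie in it on a sprung disc; the soft spring (51 N/m) keeps the top of the stack level and yields up to 20 mm when pressed.
- jar_mouth (a point): Centre of the open jar's mouth at rim level, 90 mm above the worktop; z up. Round white stoneware jar, 76 mm across, loose, about 0.45 kg; neck 52 mm outside, 44 mm inside. A seated lid's disc centre is 9 mm above this point, its boss in the mouth with 9 mm play all round. A square jar, already shut, and a clear drinking glass with a wider mouth stand near; all three change places.
There are look-alikes about, which are no part of the job. Leave any blue or turquoise look-alike of the part that bears dispenser_mouth alone. What is shaped like the part that bears lid_top_mid but pink or purple is not meant.

How it is judged:
By the outcome, as a careful person would: the job done as asked, in the order asked, and still so for the second after the job is handed in, with the robot touching nothing.
It also fails if it takes over 40 s, if anything falls off the work surface, if the arm or the gripper's body presses on something with over 40 N, if the wrist force passes 120 N, or if a joint passes its speed limit or range.

ROBOT

A 6-joint arm with a two-finger parallel gripper is mounted at the origin on the work surface; the furniture and walls round the work are solid. World frame = base frame: x ahead of the robot, y to its left, z up, the work surface at z = 0. Lengths are in mm, angles in rad, forces in N, time in s.
With the tool pointing down it reaches from about 350 to 875 mm from the base axis. Payload 4.2 kg.
Tool frame: the origin (TCP) lies at the very end of the fingers, on their centre line; the grasp point (between the pads) lies 19 mm behind it; y points along the fingers, z is the direction in which the jaws open and shut, and the axes are right-handed (so a half turn about y gives the same grasp; the last joint's range is limited). The gripper opens to 85 mm and grips with 20 to 120 N. Pads are 22 mm wide; open, the fingers measure 114 mm over their backs; the gripper's body (76 mm by 85 mm) begins 54 mm behind the grasp point. The pads swing forward as they close: fully open they stand 13 mm farther back than shut.
Start: joints at [1.606, 0.385, 0.008, 0, -1.194, -0.259], TCP at [138.679, 609.399, 231.312] pointing down, gripper open.
Joint ranges: [-3.14, 3.14], [-1.21, 2.06], [-1.07, 1.41], [-3.16, 2.05], [-2.99, -0.16], [-3.1, 3.1]. Speed limits (rad/s): [2.79, 2.79, 3.14, 3.14, 3.14, 3.14].

INTERFACE

Orientations are given as a unit quaternion [x, y, z, w].
In Python, from bench import arm gives the robot as it stands.
- The arm moves only by the shell command python3 -m creep 'ROWS'. ROWS is JSON, a list of rows, each an object with "delta_pos": the shift along the tool's x, y, z in mm, a list of three; "rot": the turn, a rotation vector about the tool's x, y, z in rad, a list of three; "jaw": the finger opening in mm, from 0 to 85.4. A call has exactly 10 rows; each row shifts and turns the commanded pose from where the row before left it, along the tool's axes as they then stand; what a row does not reach is not made up. A row lasts 1/12 s, in which the tool goes at most 41.7 mm and 7.16 degrees, less where a joint would pass 70% of its speed; a pose out of reach is approached as far as the arm can. A call is refused whole if a number of a shift passes 41.7 or a number of a turn 0.125, either way. A call with a gripper value outside its range is refused whole. The fingers move at their own pace and stop on an object; the grip force is fixed at half the most. Time passes only in rows, so rows that do not move let the fingers close, or fill a call up. It gives the time, the measured TCP pose, the force and the opening at its end, in the units of the state.
- arm.read_state(): the state, without advancing time (a new reading comes with each control period).
- arm.get_image(name): name is "side" or "top" or "wrist"; returns the picture (480x640x3 uint8, red, green, blue); there is no depth.
- arm.calibration(name): a dict with "intrinsics" (3x3 intrinsics, pixels), "dist_coeffs" ([k1, k2, p1, p2, k3] as OpenCV has them; the pictures are not rectified), "R" (3x3) and "t" (3): a world point X has camera coordinates R X + t. Camera axes: x right, y down, z forward; pixel columns grow to the right and rows downward; lengths in mm; the calibration is good to about 2 mm. A picture is of the moment at which its call begins: read the wrist's pose just before it. calibration takes no time and is no camera call; for the wrist camera it gives the pose at the moment of the call.
- arm.job_done(): hands the job in, once; it reports no verdict.
Trained networks look in the newest picture that a camera, given by its name, has taken for a name from the list of things; names that differ only in an ending like _2 or _b are one class to them, and where a whole thing is asked for, a point or a joint stands for the part that bears it (a point fixed in the world has none). Each returns a list of dicts, best first, with "p" (0 to 1); they miss things now and then, are a little off and sometimes report something else, mostly with a low value. They report only what shows in the picture. A call takes as long as a camera call. They do not tell look-alikes from the thing itself.
- arm.find_in(camera, target): "location" ([column, row] in pixels, amid what is visible of it).
- arm.masks_of(camera, target): "pixels" (480x640 bool, what is visible of it) and "location" ([column, row] in pixels, amid what is visible of it).
The state is a dict: "clock": time; "joints": joint angles; "joint_vel": joint speeds; "joint_efforts": joint torques, N m; "position": TCP position; "ee_rot": TCP orientation; "contact_force": force on the tool from outside, world axes, zero at the start; "wrist_torque": the same for the moment, N m; "gripper_width": finger opening in mm.
Only numpy, scipy, OpenCV 4.12 (cv2) and the standard library are available. Lean on these libraries where they do the work, as an engineer would, in place of code of your own. Each camera call takes 0.05 s, during which the arm holds its last target. There are 200 camera calls.

## Working session

There is one attempt and no reset: what is moved stays moved. The work goes in short steps, Python scripts to look and compute and a shell command to move; the robot and the scene stay as the last step left them, time stands still between calls to the robot, and variables do not carry over. Pictures are saved under pics/ and viewed, about 8 in all and at most 12, crops included, and the job is handed in when it is done.

```bash
ls; mkdir -p pics; cat > h.py <<'E'
import numpy as np,cv2
from bench import arm
from scipy.spatial.transform import Rotation as Ro
def cal(n):
    c=arm.calibration(n);return [np.array(c[k],float) for k in("intrinsics","dist_coeffs","R","t")]
def ray(c,px):
    K,d,R,t=c
    u=cv2.undistortPoints(np.array([[px]],float),K,d)[0,0]
    v=R.T@np.array([u[0],u[1],1]);return -R.T@t,v/np.linalg.norm(v)
def onz(c,px,z):
    o,v=ray(c,px);return o+v*(z-o[2])/v[2]
def proj(c,X):
    K,d,R,t=c
    return cv2.projectPoints(np.atleast_2d(np.array(X,float)),cv2.Rodrigues(R)[0],t,K,d)[0][:,0]
def save(n,im): cv2.imwrite('pics/'+n,im[:,:,::-1])
E
python3 - <<'E'
from h import *
np.set_printoptions(precision=2,suppress=True)
s=arm.read_state();print(s["position"],s["ee_rot"],Ro.from_quat(s["ee_rot"]).as_matrix(),s["clock"],s["gripper_width"])
ims=[]
for n in("top","side"):
    im=arm.get_image(n);save(n+'0.png',im);c=cal(n)
    for t in("lid_top_mid","dispenser_mouth","jar_mouth","lid_next_mid"):
        print(n,t,[(np.round(r["location"]),round(r["p"],2),np.round(onz(c,r["location"],90))) for r in arm.find_in(n,t)][:4])
E
```

```text
pics
[138.57 608.86 230.24] [-0.08 -0.7   0.7   0.08] [[-0.98 -0.   -0.22]
 [ 0.22 -0.   -0.98]
 [-0.   -1.    0.  ]] 0.0 85.22525124417412
top lid_top_mid [(array([313., 240.]), 0.77, array([530., -14.,  90.])), (array([390., 219.]), 0.74, array([ 573., -156.,   90.])), (array([416., 307.]), 0.7, array([ 411., -207.,   90.]))]
top dispenser_mouth [(array([470., 254.]), 0.91, array([ 512., -307.,   90.])), (array([350., 308.]), 0.71, array([406., -84.,  90.])), (array([377., 234.]), 0.56, array([ 545., -132.,   90.]))]
top jar_mouth [(array([261., 190.]), 0.74, array([622.,  87.,  90.]))]
top lid_next_mid []
side lid_top_mid [(array([380., 264.]), 0.86, array([ 576., -135.,   90.])), (array([335., 273.]), 0.75, array([ 492., -139.,   90.])), (array([302., 351.]), 0.68, array([ 390., -307.,   90.]))]
side dispenser_mouth [(array([280., 300.]), 0.9, array([ 390., -186.,   90.])), (array([395., 380.]), 0.89, array([ 479., -391.,   90.])), (array([381., 309.]), 0.83, array([ 522., -256.,   90.]))]
side jar_mouth [(array([358., 229.]), 0.76, array([592.,   5.,  90.]))]
side lid_next_mid [(array([388., 283.]), 0.76, array([ 561., -196.,   90.]))]
```

View pics/top0.png

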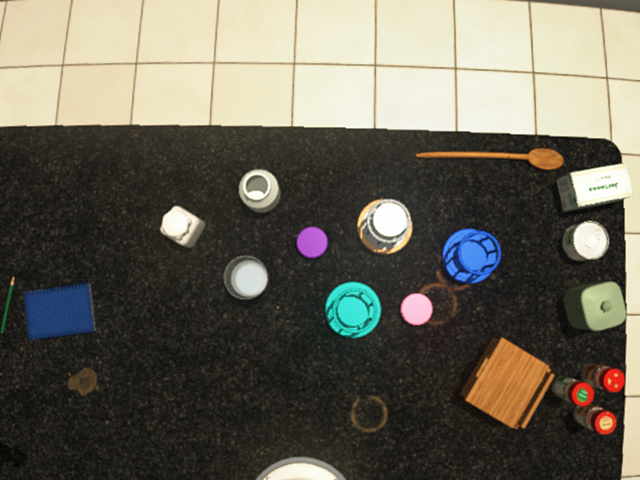

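View pics/side0.png

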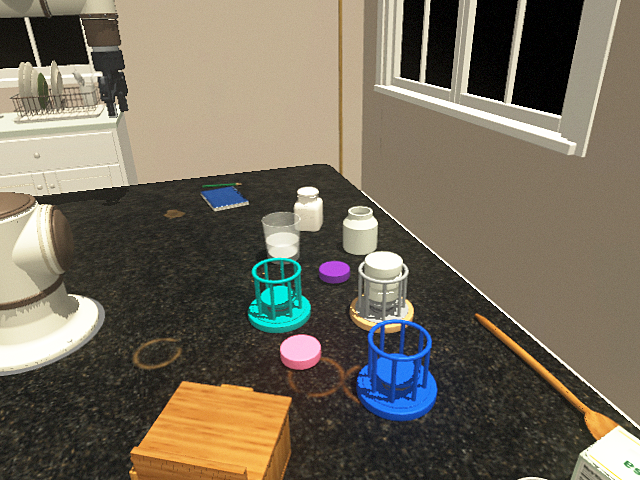

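The candidates for the lid in the top view are white (390,219), purple (312,242) and pink (417,309). Dispensers are the steel one (385,226), blue (472,256) and turquoise (353,309). For the jar they are the round open one (259,187), the square shut one (182,227) and the glass (247,278). I choose the white lid on the steel cage and the round open jar, and check both in a crop.

```bash
python3 - <<'E'
from h import *
np.set_printoptions(precision=1,suppress=True)
C={};L={}
for n,pref in(("top",{"lid_top_mid":(390,219),"jar_mouth":(259,187),"dispenser_mouth":(385,226)}),("side",{"lid_top_mid":(382,264),"jar_mouth":(359,229),"dispenser_mouth":(381,290)})):
    im=arm.get_image(n);c=C[n]=cal(n)
    for t,p in pref.items():
        rs=arm.masks_of(n,t)
        if not rs: print(n,t,'none');continue
        r=min(rs,key=lambda r:np.hypot(*(np.array(r["location"])-p)))
        m=r["pixels"];ys,xs=np.nonzero(m);L[n,t]=r["location"]
        print(n,t,round(r["p"],2),np.array(r["location"]),xs.min(),xs.max(),ys.min(),ys.max())
    if n=="top": save('crop1.png',cv2.resize(im[150:320,150:500],None,fx=2.2,fy=2.2,interpolation=cv2.INTER_CUBIC))
def tri(a,b):
    (o1,v1),(o2,v2)=a,b
    A=np.stack([v1,-v2],1);s=np.linalg.lstsq(A,o2-o1,rcond=None)[0]
    p,q=o1+s[0]*v1,o2+s[1]*v2;return (p+q)/2,np.linalg.norm(p-q)
for t in("lid_top_mid","jar_mouth"):
    if ("top",t) in L and ("side",t) in L: print(t,tri(ray(C["top"],L["top",t]),ray(C["side"],L["side",t])))
print(onz(C["top"],L["top","lid_top_mid"],107),onz(C["top"],(258,184),90))
# wrist cam pose in tool
s=arm.read_state();R=Ro.from_quat(s["ee_rot"]).as_matrix();c=cal("wrist");o=-c[2].T@c[3]
print("wristcam in tool",R.T@(o-np.array(s["position"])),R.T@c[2].T,c[0])
E
```

```text
top lid_top_mid 0.78 [391.1 218.3] 372 406 203 236
top jar_mouth 0.86 [260.9 191. ] 239 279 170 211
top dispenser_mouth 0.7 [377.5 235.6] 357 411 199 253
side lid_top_mid 0.93 [335.  272.6] 319 349 261 283
side jar_mouth 0.87 [356.4 229.4] 342 376 206 254
side dispenser_mouth 0.94 [380.5 309.6] 349 412 262 333
lid_top_mid (array([ 533.2, -146.7,   96.7]), np.float64(82.02833408277138))
jar_mouth (array([626. ,  92.9,  46.6]), np.float64(4.532541105952892))
[ 572.  -155.8  107. ] [633.4  92.8  90. ]
wristcam in tool [ -77.9 -142.6    1.1] [[-0.   1.   0.3]
 [ 0.  -0.3  1. ]
 [ 1.   0.  -0. ]] [[347.1   0.  319.4]
 [  0.  347.1 242.1]
 [  0.    0.    1. ]]
```

View pics/crop1.png

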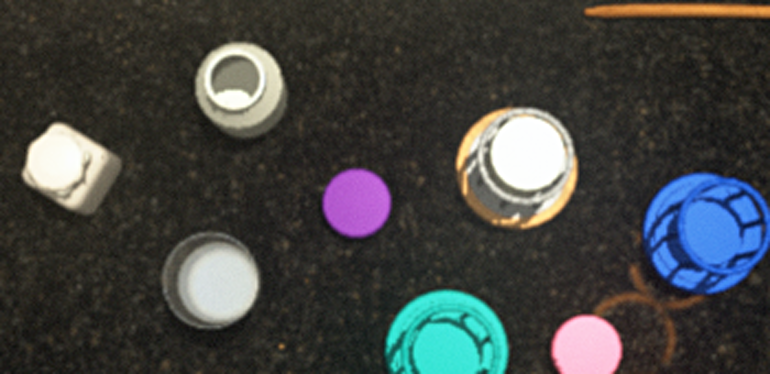

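```bash
cat >> h.py <<'E'
def togo(X):
    s=arm.read_state();R=Ro.from_quat(s["ee_rot"]).as_matrix()
    return np.round(R.T@(np.array(X)-np.array(s["position"])),1)
E
python3 - <<'E'
from h import *
np.set_printoptions(precision=1,suppress=True)
c=cal("top");print(onz(c,(390.2,219),109),onz(c,(256.8,186.4),90),arm.read_state()["clock"])
X=onz(c,(390.2,219),109);X[2]=210;print(togo(X))
E
```

```text
[ 570.4 -153.9  109. ] [628.8  94.9  90. ] 0.9
[-590.4   21.3  648.5]
```

```bash
python3 -m creep '[{"delta_pos":[-12,0,13],"rot":[0,0,0],"jaw":85},{"delta_pos":[-24,0,26],"rot":[0,0,0],"jaw":85},{"delta_pos":[-24,0,26],"rot":[0,0,0],"jaw":85},{"delta_pos":[-24,0,26],"rot":[0,0,0],"jaw":85},{"delta_pos":[-24,0,26],"rot":[0,0,0],"jaw":85},{"delta_pos":[-24,0,26],"rot":[0,0,0],"jaw":85},{"delta_pos":[-24,0,26],"rot":[0,0,0],"jaw":85},{"delta_pos":[-24,0,26],"rot":[0,0,0],"jaw":85},{"delta_pos":[-24,0,26],"rot":[0,0,0],"jaw":85},{"delta_pos":[-24,0,26],"rot":[0,0,0],"jaw":85}]'; python3 -c "
from h import *
print(togo([570.4,-153.9,210]))"
```

```text
clock: 1.73
position: [306.7, 316.4, 231.7]
ee_rot: [0.079, 0.703, -0.702, -0.079]
contact_force: [0.6, 0.7, 0.4]
gripper_width: 84.8
[-361.3   21.4  400.3]
```

```bash
python3 -m creep '[{"delta_pos":[-24,0,27],"rot":[0,0,0],"jaw":85},{"delta_pos":[-24,0,27],"rot":[0,0,0],"jaw":85},{"delta_pos":[-24,0,27],"rot":[0,0,0],"jaw":85},{"delta_pos":[-24,0,27],"rot":[0,0,0],"jaw":85},{"delta_pos":[-24,0,27],"rot":[0,0,0],"jaw":85},{"delta_pos":[-24,0,27],"rot":[0,0,0],"jaw":85},{"delta_pos":[-24,0,27],"rot":[0,0,0],"jaw":85},{"delta_pos":[-24,0,27],"rot":[0,0,0],"jaw":85},{"delta_pos":[-24,0,27],"rot":[0,0,0],"jaw":85},{"delta_pos":[-24,0,27],"rot":[0,0,0],"jaw":85}]'; python3 -m creep '[{"delta_pos":[-24,2,26],"rot":[0,0,0],"jaw":85},{"delta_pos":[-24,3,26],"rot":[0,0,0],"jaw":85},{"delta_pos":[-24,3,26],"rot":[0,0,0],"jaw":85},{"delta_pos":[-24,3,26],"rot":[0,0,0],"jaw":85},{"delta_pos":[-18,4,18],"rot":[0,0,0],"jaw":85},{"delta_pos":[-7,4,8],"rot":[0,0,0],"jaw":85},{"delta_pos":[0,2,0],"rot":[0,0,0],"jaw":85},{"delta_pos":[0,0,0],"rot":[0,0,0],"jaw":85},{"delta_pos":[0,0,0],"rot":[0,0,0],"jaw":85},{"delta_pos":[0,0,0],"rot":[0,0,0],"jaw":85}]'
python3 - <<'E'
from h import *
np.set_printoptions(precision=1,suppress=True)
c=cal("wrist");im=arm.get_image("wrist");save('w1.png',im)
for r in arm.masks_of("wrist","lid_top_mid")[:3]:
    ys,xs=np.nonzero(r["pixels"]);print(r["p"],np.array(r["location"]),xs.min(),xs.max(),ys.min(),ys.max(),onz(c,r["location"],109))
print(togo([570.4,-153.9,210]),arm.read_state()["clock"])
E
```

```text
clock: 2.57
position: [480.9, -0.4, 231.7]
ee_rot: [0.079, 0.703, -0.703, -0.079]
contact_force: [0.3, 0.9, -0.9]
gripper_width: 84.9
clock: 3.4
position: [569.1, -151.1, 210.9]
ee_rot: [0.079, 0.703, -0.703, -0.078]
contact_force: [-0.7, 0.8, -0.4]
gripper_width: 85.2
0.93 [402. 337.] 380 422 308 362 [ 475.2 -200.   109. ]
0.88 [192.5 272.5] 165 225 243 301 [566.7 -51.9 109. ]
[-1.7  1.1  2.4] 3.5
```

View pics/w1.png

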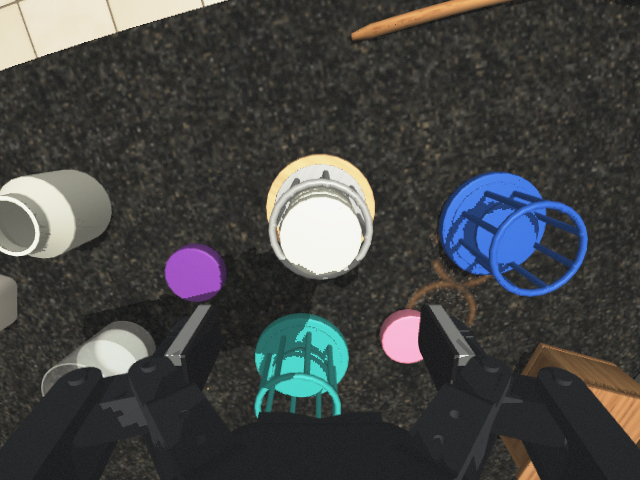

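```bash
cat >> h.py <<'E'
from scipy.optimize import least_squares
def blob(im,px,th):
    m=(im.min(2)>th).astype(np.uint8);m=cv2.morphologyEx(m,cv2.MORPH_OPEN,np.ones((5,5)))
    n,l,st,ce=cv2.connectedComponentsWithStats(m);k=l[px[1],px[0]];return l==k,st[k]
def circ(x,y,z,r): a=np.linspace(0,2*np.pi,90);return np.c_[x+r*np.cos(a),y+r*np.sin(a),0*a+z]
E
python3 - <<'E'
from h import *
np.set_printoptions(precision=1,suppress=True)
c=cal("wrist");im=arm.get_image("wrist")
m,st=blob(im,(321,236),150);print(st)
e=cv2.fitEllipse(max(cv2.findContours(m.astype(np.uint8),0,1)[0],key=len));print(e,onz(c,e[0],109))
for z in(109,91):
    p=proj(c,circ(571,-154,z,31));print(z,p.min(0),p.max(0))
v=im.copy()
E=onz(c,e[0],109)
for z,r,col in((109,31,(255,0,0)),(91,31,(0,255,0)),(92,41.5,(0,0,255))): cv2.polylines(v,[np.int32(proj(c,circ(E[0],E[1],z,r)))],True,col)
save('w1b.png',cv2.resize(v[130:310,220:420],None,fx=3,fy=3))
E
```

```text
[ 267  156  107  118 8700]
((320.367431640625, 214.12677001953125), (107.70447540283203, 117.83857727050781), 177.0133514404297) [ 589.8 -157.5  109. ]
109 [279.3 197.9] [363.3 278.2]
91 [281.9 193.6] [360.6 269.3]
```

View pics/w1b.png

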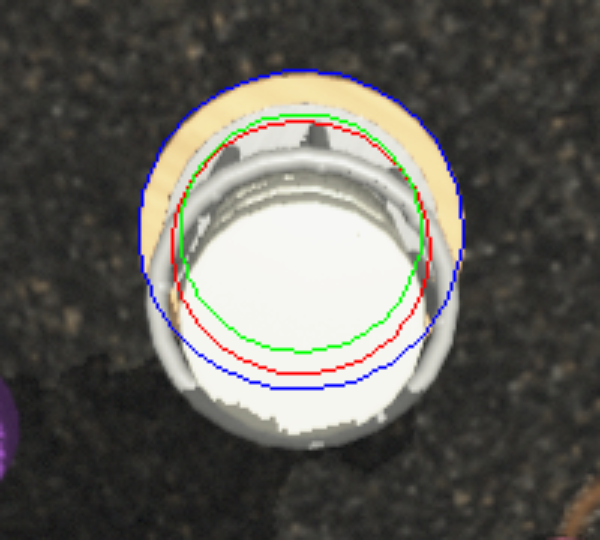

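```bash
python3 - <<'E'
from h import *
np.set_printoptions(precision=1,suppress=True)
c=cal("wrist");print(onz(c,(321.3,236.5),109),onz(c,(321.2,229.3),92))
m,st=blob(arm.get_image("wrist"),(321,236),225);print(st)
print(togo([572,-154,89.5]), arm.read_state()["position"])
E
```

```text
[ 573.3 -154.6  109. ] [ 574.1 -154.8   92. ]
[ 280  198   81   75 4689]
[ -3.  121.5   2. ] [ 569.4 -151.4  211. ]
```

The wrist picture shows the white lid in the steel cage at (321,236) and the rim at (321,229). They agree to 1 mm with the top view. I go down and close.

```bash
python3 -m creep '[{"delta_pos":[-3.5,12,2.5],"rot":[0,0,0],"jaw":85},{"delta_pos":[0,22,0],"rot":[0,0,0],"jaw":85},{"delta_pos":[0,22,0],"rot":[0,0,0],"jaw":85},{"delta_pos":[0,22,0],"rot":[0,0,0],"jaw":85},{"delta_pos":[0,18,0],"rot":[0,0,0],"jaw":85},{"delta_pos":[0,13,0],"rot":[0,0,0],"jaw":85},{"delta_pos":[0,8,0],"rot":[0,0,0],"jaw":85},{"delta_pos":[0,4,0],"rot":[0,0,0],"jaw":85},{"delta_pos":[0,0,0],"rot":[0,0,0],"jaw":85},{"delta_pos":[0,0,0],"rot":[0,0,0],"jaw":85}]'; python3 -c "
from h import *
print(togo([572.5,-154.4,89.5]));im=arm.get_image('wrist');save('w2.png',im[120:480,120:540])"
```

```text
clock: 4.43
position: [572.7, -155.5, 89.7]
ee_rot: [-0.079, -0.703, 0.703, 0.079]
contact_force: [0.1, -0.8, -0.1]
gripper_width: 85.0
[ 0.5  0.2 -1. ]
```

View pics/w2.png

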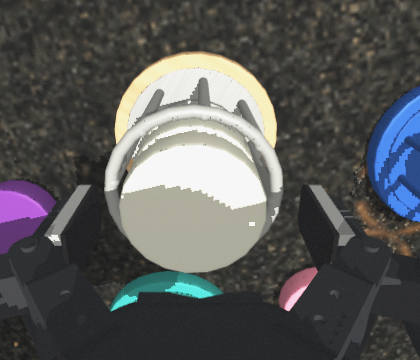

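The lid sits centred between the pads (crop: lid at x≈193, fingers at 90 and 302). I close.

```bash
python3 -m creep '[{"delta_pos":[0,0,0],"rot":[0,0,0],"jaw":50},{"delta_pos":[0,0,0],"rot":[0,0,0],"jaw":50},{"delta_pos":[0,0,0],"rot":[0,0,0],"jaw":50},{"delta_pos":[0,0,0],"rot":[0,0,0],"jaw":50},{"delta_pos":[0,0,0],"rot":[0,0,0],"jaw":50},{"delta_pos":[0,0,0],"rot":[0,0,0],"jaw":50},{"delta_pos":[0,0,0],"rot":[0,0,0],"jaw":50},{"delta_pos":[0,0,0],"rot":[0,0,0],"jaw":50},{"delta_pos":[0,0,0],"rot":[0,0,0],"jaw":50},{"delta_pos":[0,0,0],"rot":[0,0,0],"jaw":50}]'
```

```text
clock: 5.32
position: [572.3, -155.4, 89.3]
ee_rot: [-0.079, -0.703, 0.703, 0.079]
contact_force: [0.8, -0.5, 0.0]
gripper_width: 59.8
```

```bash
python3 -m creep '[{"delta_pos":[0,-2,0],"rot":[0,0,0],"jaw":50},{"delta_pos":[0,-4,0],"rot":[0,0,0],"jaw":50},{"delta_pos":[0,-6,0],"rot":[0,0,0],"jaw":50},{"delta_pos":[0,-8,0],"rot":[0,0,0],"jaw":50},{"delta_pos":[0,-12,0],"rot":[0,0,0],"jaw":50},{"delta_pos":[0,-16,0],"rot":[0,0,0],"jaw":50},{"delta_pos":[0,-20,0],"rot":[0,0,0],"jaw":50},{"delta_pos":[0,-20,0],"rot":[0,0,0],"jaw":50},{"delta_pos":[0,-12,0],"rot":[0,0,0],"jaw":50},{"delta_pos":[0,-4,0],"rot":[0,0,0],"jaw":50}]'; python3 -c "
from h import *
im=arm.get_image('wrist');a=arm.get_image('side')
v=np.zeros((480,800,3),np.uint8);v[:360,:400]=im[120:480,120:520];v[:400,400:]=cv2.resize(a[190:350,300:460],(400,400));save('w3.png',v)"
```

```text
clock: 6.15
position: [573.3, -155.6, 196.7]
ee_rot: [-0.081, -0.703, 0.703, 0.077]
contact_force: [0.4, -0.1, -0.4]
gripper_width: 59.7
```

View pics/w3.png

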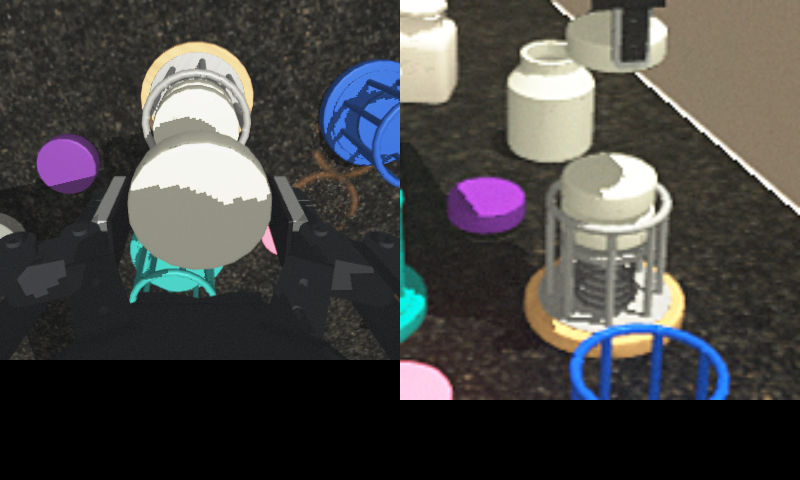

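Lid held flat; the next lid has come up into the cage mouth and only one was taken. Now I move short of the jar for a look at its mouth.

```bash
python3 - <<'E'
from h import *
np.set_printoptions(precision=1,suppress=True)
s=arm.read_state();c=cal("wrist");z=s["position"][2]+19.7
X=onz(c,(319.5,320),z);p=proj(c,circ(X[0],X[1],z,31));print(X-s["position"],p.max(0)-p.min(0))
R=Ro.from_quat(s["ee_rot"]).as_matrix();print(R.T@(X-s["position"]),R)
print(togo([550,95,205]))
E
```

```text
[ 5.6 -2.4 19.7] [154.4 136.6]
[ -6.  -19.7   1.1] [[-1.   0.  -0.2]
 [ 0.2  0.  -1. ]
 [-0.  -1.  -0. ]]
[  77.4  -10.6 -239.1]
```

```bash
python3 - <<'E'
from h import *
np.set_printoptions(precision=1,suppress=True)
s=arm.read_state();c=cal("wrist");P=np.array(s["position"]);im=arm.get_image("wrist")
for th in(90,110,130):
    m=im.min(2)>th
    print(th,[(r,x[(np.diff(np.r_[x,9999])>3)|(np.diff(np.r_[-99,x])>3)]) for r in(290,310,320,330,350,370) for x in [np.nonzero(m[r,230:410])[0]+230]], np.nonzero(m[230:420,320])[0][[0,-1]]+230)
for dz in(8,12,16,20):
    X=onz(c,(319.5,320),P[2]+dz)
    p=proj(c,circ(X[0],X[1],X[2],31));q=proj(c,circ(X[0],X[1],X[2]-18,31));print(dz,X-P,p.min(0),p.max(0),q.min(0),q.max(0))
E
```

```text
90 [(290, array([256, 383])), (310, array([230, 238, 249, 390, 400, 409])), (320, array([230, 234, 248, 391, 404, 409])), (330, array([230, 248, 390, 409])), (350, array([253, 389])), (370, array([267, 371, 390, 395]))] [230 389]
110 [(290, array([257, 382])), (310, array([230, 238, 249, 390, 401, 409])), (320, array([230, 234, 248, 390, 405, 409])), (330, array([248, 390, 409])), (350, array([254, 389])), (370, array([268, 370, 390, 395]))] [230 388]
130 [(290, array([259, 381])), (310, array([250, 389])), (320, array([249, 390])), (330, array([249, 389])), (350, array([255, 389])), (370, array([269, 367, 391, 395]))] [230 387]
8 [-1.  -0.9  8. ] [249.  253.5] [390.  378.1] [256.1 240.5] [383.  354.9]
12 [ 1.2 -1.4 12. ] [246.8 251.3] [392.2 379.8] [254.4 238.2] [384.7 355.8]
16 [ 3.5 -1.9 16. ] [244.5 249. ] [394.5 381.5] [252.5 235.7] [386.6 356.8]
20 [ 5.8 -2.5 20. ] [242.1 246.5] [396.9 383.4] [250.6 233.1] [388.5 357.8]
```

```bash
python3 - <<'E'
from h import *
np.set_printoptions(precision=1,suppress=True)
s=arm.read_state();c=cal("side");P=np.array(s["position"]);im=arm.get_image("side")
for dx,dz in((-5,9),(0,9),(0,15),(5,20)):
    p=proj(c,np.r_[circ(P[0]+dx,P[1],P[2]+dz,31),circ(P[0]+dx,P[1],P[2]+dz-18,31)]);print(dx,dz,p.min(0),p.max(0))
X=[572.5,-154.5]
p=proj(c,np.r_[circ(*X,109,31)]);print('next top, predicted',p.min(0),p.max(0))
save('s4.png',cv2.resize(im[170:300,330:460],(780,780),interpolation=cv2.INTER_NEAREST)[:600])
E
```

```text
-5 9 [362.5 199.8] [403.3 226.1]
0 9 [365.5 199.4] [406.3 225.6]
0 15 [365.6 195.9] [406.5 222. ]
5 20 [368.6 192.6] [409.6 218.5]
next top, predicted [364.8 250.6] [403.  268.8]
```

View pics/s4.png

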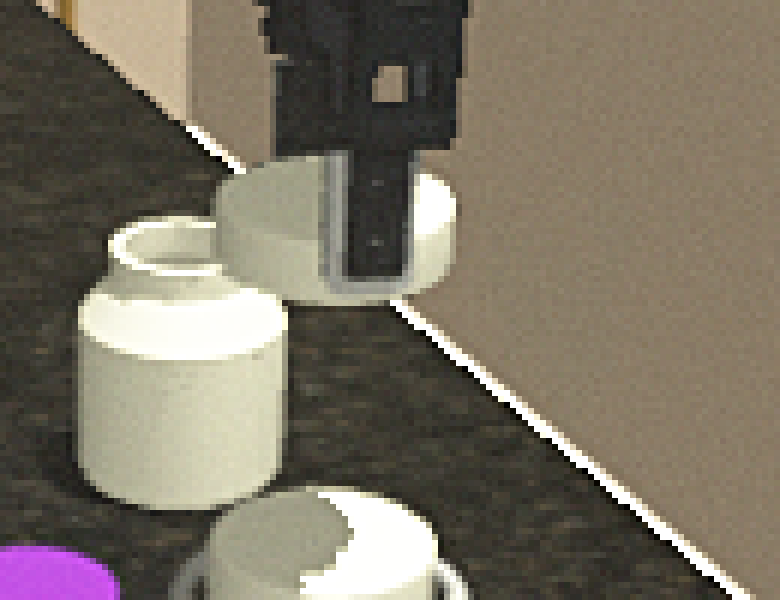

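Side view: lid level, its top about 15 mm above TCP and centred on it; next lid's top is exactly at the old top's height. On to the look pose.

```bash
python3 -m creep '[{"delta_pos":[5,-1,-15],"rot":[0,0,0],"jaw":50},{"delta_pos":[10,-1,-30],"rot":[0,0,0],"jaw":50},{"delta_pos":[10,-2,-32],"rot":[0,0,0],"jaw":50},{"delta_pos":[10,-2,-32],"rot":[0,0,0],"jaw":50},{"delta_pos":[10,-2,-32],"rot":[0,0,0],"jaw":50},{"delta_pos":[10,-2,-32],"rot":[0,0,0],"jaw":50},{"delta_pos":[10,-1,-30],"rot":[0,0,0],"jaw":50},{"delta_pos":[8,0,-22],"rot":[0,0,0],"jaw":50},{"delta_pos":[4,0,-12],"rot":[0,0,0],"jaw":50},{"delta_pos":[0,0,-2],"rot":[0,0,0],"jaw":50}]'
python3 - <<'E'
from h import *
np.set_printoptions(precision=1,suppress=True)
c=cal("wrist");im=arm.get_image("wrist");v=im.copy()
for r in (22,26): cv2.polylines(v,[np.int32(proj(c,circ(630,95,90,r)))],True,(255,0,0))
save('w5.png',v);print(proj(c,[630,95,90]),arm.read_state()["position"])
E
```

```text
clock: 7.18
position: [549.5, 96.6, 203.2]
ee_rot: [-0.077, -0.702, 0.703, 0.079]
contact_force: [0.8, -0.5, -1.2]
gripper_width: 59.4
[[295.  130.6]] [549.8  95.7 203.3]
```

View pics/w5.png

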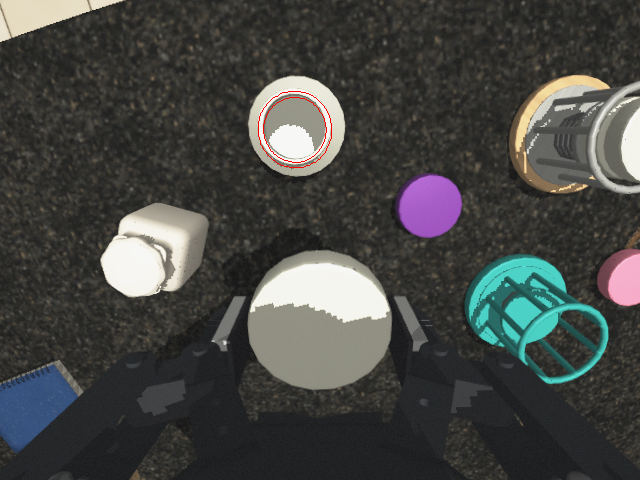

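The jar's open mouth is at (295,130), within about 1 mm of (630, 95, 90). The lid is held at (320,320).

```bash
python3 -c "
from h import *
print(togo([630,95,125]))"
```

```text
[-78.5  78.1 -17.1]
```

```bash
python3 -m creep '[{"delta_pos":[-9,4,-2],"rot":[0,0,0],"jaw":50},{"delta_pos":[-15,6,-3],"rot":[0,0,0],"jaw":50},{"delta_pos":[-18,10,-4],"rot":[0,0,0],"jaw":50},{"delta_pos":[-18,12,-4],"rot":[0,0,0],"jaw":50},{"delta_pos":[-12.5,15,-3],"rot":[0,0,0],"jaw":50},{"delta_pos":[-6,15,-1],"rot":[0,0,0],"jaw":50},{"delta_pos":[0,10,0],"rot":[0,0,0],"jaw":50},{"delta_pos":[0,6,0],"rot":[0,0,0],"jaw":50},{"delta_pos":[0,0,0],"rot":[0,0,0],"jaw":50},{"delta_pos":[0,0,0],"rot":[0,0,0],"jaw":50}]'
python3 - <<'E'
from h import *
np.set_printoptions(precision=1,suppress=True)
c=cal("side");im=arm.get_image("side");v=im.copy();P=arm.read_state()["position"];print(P,togo([630,95,93]))
v=cv2.resize(v[140:260,310:430],(600,600),interpolation=cv2.INTER_NEAREST)
for dz in (15,-3): cv2.polylines(v,[np.int32((proj(c,circ(P[0],P[1],P[2]+dz,31))-[310,140])*5)],True,(255,0,0))
cv2.polylines(v,[np.int32((proj(c,circ(630,95,90,26))-[310,140])*5)],True,(0,255,0))
save('s6.png',v)
E
```

```text
clock: 8.07
position: [630.4, 93.2, 126.4]
ee_rot: [-0.079, -0.703, 0.703, 0.079]
contact_force: [0.4, -0.5, -0.6]
gripper_width: 59.7
[630.8  93.6 127.2] [ 1.1 34.2 -1.2]
```

View pics/s6.png

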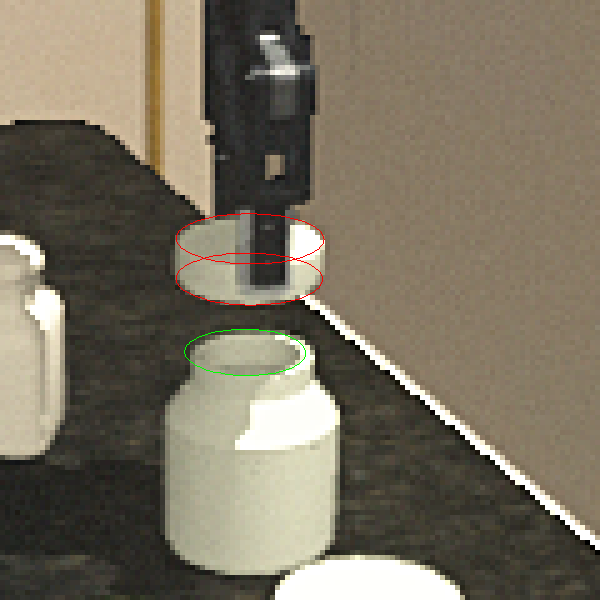

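Lid centred over the mouth within 1–2 mm, about 35 mm above it. I lower 30 mm, then creep to contact.

```bash
python3 -m creep '[{"delta_pos":[0,4,-1],"rot":[0,0,0],"jaw":50},{"delta_pos":[0,6,0],"rot":[0,0,0],"jaw":50},{"delta_pos":[0,6,0],"rot":[0,0,0],"jaw":50},{"delta_pos":[0,5,0],"rot":[0,0,0],"jaw":50},{"delta_pos":[0,4,0],"rot":[0,0,0],"jaw":50},{"delta_pos":[0,3,0],"rot":[0,0,0],"jaw":50},{"delta_pos":[0,2,0],"rot":[0,0,0],"jaw":50},{"delta_pos":[0,0,0],"rot":[0,0,0],"jaw":50},{"delta_pos":[0,0,0],"rot":[0,0,0],"jaw":50},{"delta_pos":[0,0,0],"rot":[0,0,0],"jaw":50}]'; python3 -c "
from h import *
print([np.round(arm.read_state()[k],1) for k in ('position','contact_force')])"
```

```text
clock: 8.95
position: [631.0, 94.9, 96.5]
ee_rot: [0.079, 0.703, -0.703, -0.079]
contact_force: [-0.4, 0.6, -0.6]
gripper_width: 59.6
[array([631. ,  94.9,  96.5]), array([-0.4,  0.6, -0.6])]
```

```bash
python3 -m creep '[{"delta_pos":[0,0.5,0],"rot":[0,0,0],"jaw":50},{"delta_pos":[0,0.5,0],"rot":[0,0,0],"jaw":50},{"delta_pos":[0,0.5,0],"rot":[0,0,0],"jaw":50},{"delta_pos":[0,0.5,0],"rot":[0,0,0],"jaw":50},{"delta_pos":[0,0.5,0],"rot":[0,0,0],"jaw":50},{"delta_pos":[0,0.5,0],"rot":[0,0,0],"jaw":50},{"delta_pos":[0,0,0],"rot":[0,0,0],"jaw":50},{"delta_pos":[0,0,0],"rot":[0,0,0],"jaw":50},{"delta_pos":[0,0,0],"rot":[0,0,0],"jaw":50},{"delta_pos":[0,0,0],"rot":[0,0,0],"jaw":50}]'
```

```text
clock: 9.78
position: [630.8, 94.9, 93.3]
ee_rot: [0.079, 0.703, -0.703, -0.079]
contact_force: [-0.5, -0.0, -1.0]
gripper_width: 59.3
```

No contact yet. I continue 2 mm at a time.

```bash
python3 -m creep '[{"delta_pos":[0,0.4,0],"rot":[0,0,0],"jaw":50},{"delta_pos":[0,0.4,0],"rot":[0,0,0],"jaw":50},{"delta_pos":[0,0.4,0],"rot":[0,0,0],"jaw":50},{"delta_pos":[0,0.4,0],"rot":[0,0,0],"jaw":50},{"delta_pos":[0,0.4,0],"rot":[0,0,0],"jaw":50},{"delta_pos":[0,0,0],"rot":[0,0,0],"jaw":50},{"delta_pos":[0,0,0],"rot":[0,0,0],"jaw":50},{"delta_pos":[0,0,0],"rot":[0,0,0],"jaw":50},{"delta_pos":[0,0,0],"rot":[0,0,0],"jaw":50},{"delta_pos":[0,0,0],"rot":[0,0,0],"jaw":50}]'
```

```text
clock: 10.62
position: [630.8, 94.9, 91.3]
ee_rot: [0.079, 0.703, -0.703, -0.079]
contact_force: [-1.5, -0.7, -1.4]
gripper_width: 59.7
```

```bash
python3 -m creep '[{"delta_pos":[0,0.3,0],"rot":[0,0,0],"jaw":50},{"delta_pos":[0,0.3,0],"rot":[0,0,0],"jaw":50},{"delta_pos":[0,0.3,0],"rot":[0,0,0],"jaw":50},{"delta_pos":[0,0.3,0],"rot":[0,0,0],"jaw":50},{"delta_pos":[0,0.3,0],"rot":[0,0,0],"jaw":50},{"delta_pos":[0,0,0],"rot":[0,0,0],"jaw":50},{"delta_pos":[0,0,0],"rot":[0,0,0],"jaw":50},{"delta_pos":[0,0,0],"rot":[0,0,0],"jaw":50},{"delta_pos":[0,0,0],"rot":[0,0,0],"jaw":50},{"delta_pos":[0,0,0],"rot":[0,0,0],"jaw":50}]'
```

```text
clock: 11.45
position: [630.9, 94.8, 91.1]
ee_rot: [-0.079, -0.703, 0.703, 0.079]
contact_force: [-2.2, 0.4, 5.1]
gripper_width: 60.0
```

Contact at about 5 N, at the height where the disc should rest on the rim. I release.

```bash
python3 -m creep '[{"delta_pos":[0,0,0],"rot":[0,0,0],"jaw":62},{"delta_pos":[0,0,0],"rot":[0,0,0],"jaw":66},{"delta_pos":[0,0,0],"rot":[0,0,0],"jaw":72},{"delta_pos":[0,0,0],"rot":[0,0,0],"jaw":78},{"delta_pos":[0,0,0],"rot":[0,0,0],"jaw":85},{"delta_pos":[0,0,0],"rot":[0,0,0],"jaw":85},{"delta_pos":[0,0,0],"rot":[0,0,0],"jaw":85},{"delta_pos":[0,0,0],"rot":[0,0,0],"jaw":85},{"delta_pos":[0,0,0],"rot":[0,0,0],"jaw":85},{"delta_pos":[0,0,0],"rot":[0,0,0],"jaw":85}]'; python3 -c "
from h import *
im=arm.get_image('wrist');a=arm.get_image('side')
v=np.zeros((480,800,3),np.uint8);v[:360,:400]=im[120:480,120:520];v[:400,400:]=cv2.resize(a[170:250,320:400],(400,400));save('w7.png',v)"
```

```text
clock: 12.28
position: [630.8, 94.9, 89.8]
ee_rot: [0.079, 0.703, -0.703, -0.079]
contact_force: [0.0, -0.3, -0.5]
gripper_width: 85.1
```

View pics/w7.png

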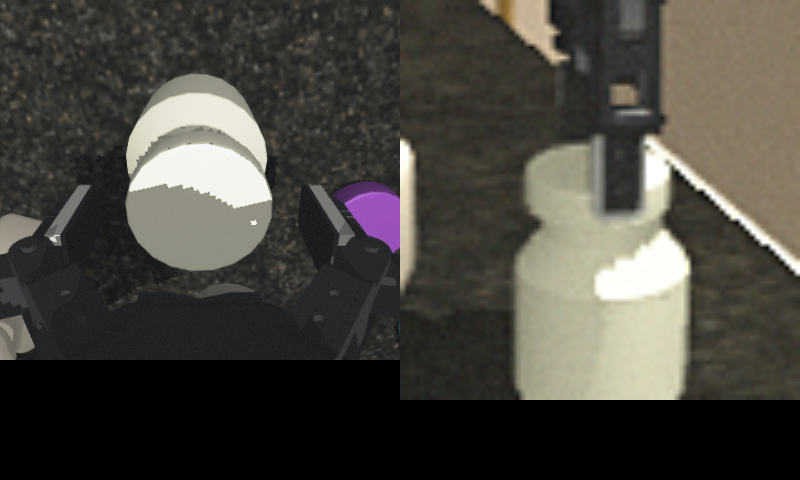

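The lid lies level on the jar, clear of both fingers (crop: lid at x≈199, fingers at 90 and 300). I go straight up.

```bash
python3 -m creep '[{"delta_pos":[0,-4,0],"rot":[0,0,0],"jaw":85},{"delta_pos":[0,-10,0],"rot":[0,0,0],"jaw":85},{"delta_pos":[0,-18,0],"rot":[0,0,0],"jaw":85},{"delta_pos":[0,-22,0],"rot":[0,0,0],"jaw":85},{"delta_pos":[0,-22,0],"rot":[0,0,0],"jaw":85},{"delta_pos":[0,-22,0],"rot":[0,0,0],"jaw":85},{"delta_pos":[0,-14,0],"rot":[0,0,0],"jaw":85},{"delta_pos":[0,-6,0],"rot":[0,0,0],"jaw":85},{"delta_pos":[0,0,0],"rot":[0,0,0],"jaw":85},{"delta_pos":[0,0,0],"rot":[0,0,0],"jaw":85}]'; python3 - <<'E'
from h import *
np.set_printoptions(precision=1,suppress=True)
im=arm.get_image('wrist');c=cal('wrist');a=arm.get_image('side');cs=cal('side')
v=im.copy();w=a.copy()
cv2.polylines(v,[np.int32(proj(c,circ(631,95,108,31)))],True,(255,0,0))
w=cv2.resize(w[170:290,320:420],(400,480))
for X,z in(((631,95),108),((631,95),90),((572.5,-154.5),109)): cv2.polylines(w,[np.int32((proj(cs,circ(*X,z,31))-[320,170])*4)],True,(255,0,0))
o=np.zeros((480,800,3),np.uint8);o[:,:400]=v[:,120:520];o[:,400:]=w;save('w8.png',o)
E
```

```text
clock: 13.22
position: [630.4, 94.9, 207.7]
ee_rot: [0.079, 0.703, -0.703, -0.079]
contact_force: [0.4, -0.1, -0.2]
gripper_width: 84.7
```

View pics/w8.png

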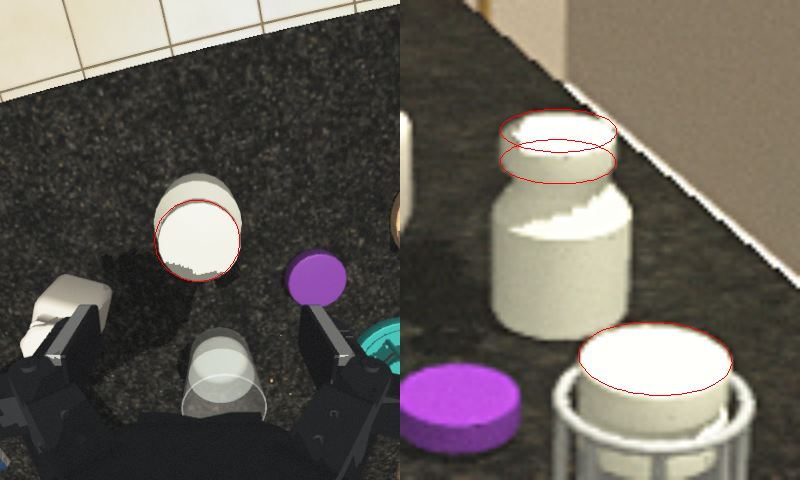

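The lid matches the seated outline (top face at z 108) in both views. The next lid stands at the old height, and the jar is upright. I hand in.

```bash
python3 -c "
from bench import arm
print(arm.job_done())"
```

```text
the job is handed in; nothing more can be done
None
```

I took only the top white lid off the steel dispenser and set it on the open round jar, boss down, then let go and handed the job in at about 13.3 s. I lowered it until the wrist felt about 5 N.

**Last checks:** After I withdrew, the lid matched the outline of a seated lid (top face at z 108) in both the wrist and side views. The jar stands upright where it was. The next lid sits at the height the first one had. The robot is touching nothing.

**What disagreed:**
- **Lid height in the grip:** the lid's top above the TCP was 20 mm as planned, but about 15 mm by the side view, about 9 mm by its size in the wrist view, and about 17 mm by the contact height. I used the side view to start lowering and the contact to finish.
- **Grip width:** it read about 59.7 mm on the 62 mm disc. I don't know why, but the hold was firm and level.
- **Network detections:** several pointed to the coloured look-alikes, so I chose the lid from the pictures instead.

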